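Seat the brass resonator can in the V-block

TASK

Push the brass can along the bench into the V-block until it is fully home, touching both faces of the V. Keep it standing flat on the bench while it slides, do not lift or tip it, and leave the silver can where it is.

Things in the scene. Friction and masses are not known exactly. Their poses are not given: they have to be found in the camera images.
- brass_can: Brass-yellow upright smooth cylinder, 50 mm diameter, 45 mm high plus a 9 mm connector stub on top, 0.25 to 0.5 kg, loose, friction about 0.25. Origin at the centre of its underside, z up. Starts 130 to 170 mm in front of the seat, 45 to 75 mm left or right of the V's centre line; the straight way to the seat is clear.
- silver_can: The same cylinder in silver-grey, 50 mm diameter, 45 mm high, loose; stands beside the brass one on the other side of the V's centre line, at least 90 mm between centres. Not to be moved. Origin at the centre of its underside.
- v_block: Grey steel V-block fixed to the bench, 67 mm deep, 96 wide, 35 high; two upright faces at 45 degrees either side of its centre line form the V, mouth 80 mm wide. Turned up to 0.35 rad from facing the robot. Origin on the bench at the seat (axis of a can touching both faces); local x points into the V along the centre line, z up. Bottom of the V at x = +35 mm, front at -5, rear at +62.
- v_seat (a point): The seat: point on the bench, at the origin of the V-block, where the centre of the can's underside stands when the can touches both faces of the V.
Not all that is in view belongs to the job. There is more than one size of the brass_can; the job needs the largest.

How it is judged:
By the outcome, as a careful person would: the job done as asked, in the order asked, and still so for the second after the job is handed in, with the robot touching nothing.
It also fails if it takes over 35 s, if anything falls off the work surface, if the arm or the gripper's body presses on something with over 40 N, if the wrist force passes 120 N, or if a joint passes its speed limit or range.

ROBOT

A 6-joint arm with a two-finger parallel gripper is mounted at the origin on a cart in front of the work surface, level with it; the furniture and walls round the work are solid. World frame = base frame: x ahead of the robot, y to its left, z up, the work surface at z = 0. Lengths are in m, angles in rad, forces in N, time in s.
With the tool pointing down it reaches from about 0.225 to 0.875 m from the base axis. Payload 3.4 kg.
Tool frame: the origin (TCP) lies midway between the tips of the shut fingers; the grasp point (between the pads) lies 19 mm behind it; z points along the fingers, y is the direction in which the jaws open and shut (so a half turn about z gives the same grasp; the last joint's range is limited). The gripper opens to 85 mm and grips with 20 to 120 N. Pads are 22 mm wide; open, the fingers measure 114 mm over their backs; the gripper's body (76 mm by 85 mm) begins 54 mm behind the grasp point. The pads swing forward as they close: fully open they stand 13 mm farther back than shut.
Start: joints at [1.208, 0.276, 1.505, -0, 1.361, -0.121], TCP at [0.138, 0.558, 0.231] pointing down, gripper open.
Joint ranges: [-2.89, 2.89], [-0.75, 2.08], [0.22, 2.7], [-1.18, 4.32], [0.11, 2.71], [-2.7, 2.7]. Speed limits (rad/s): [2.57, 2.57, 3.14, 3.14, 3.14, 3.14].

INTERFACE

Orientations are given as a unit quaternion [w, x, y, z].
In Python, from bench import manip gives the robot as it stands.
- The arm moves only by the tool play_rows, never from a script. Its argument "series" is a list of rows, each an object of numbers: "grip": the finger opening in cm, from 0 to 8.54; "x", "y", "z": the shift along the tool's x, y, z in cm; "spin": the turn about the tool's z in rad. In form: [{"grip": .., "x": .., "y": .., "z": .., "spin": ..}, ...]. A call has 1 to 10 rows; each row is the pose to reach, as a shift and turn from the pose commanded when the call began, along the tool's axes at that moment; what a row does not reach only later rows make up. A row lasts 1/8 s, in which the tool goes at most 62.5 mm and 10.7 degrees, less where a joint would pass 70% of its speed; a pose out of reach is approached as far as the arm can. A call with a gripper value outside its range is refused whole. The fingers move at their own pace and stop on an object; the grip force is fixed at half the most. Time passes only in rows, so rows that repeat a pose let the fingers close. It gives the time, the measured TCP pose, the force and the opening at its end, in the units of the state.
- manip.sense(): the state, without advancing time (a new reading comes with each control period).
- manip.snapshot(name): name is "scene" or "top"; returns (picture, depth): 480x640x3 uint8, blue, green, red; 480x640 float32, m along the optical axis (not along the pixel's ray), 0 where there is no reading.
- manip.camera_model(name): a dict with "fx", "fy", "cx", "cy" (pixels), "R" (3x3) and "t" (3): a world point X has camera coordinates R X + t. Camera axes: x right, y down, z forward; pixel columns grow to the right and rows downward; lengths in m; the calibration is good to about 2 mm. A picture is of the moment at which its call begins. camera_model takes no time and is no camera call.
- manip.hand_in(): hands the job in, once; it reports no verdict.
The state is a dict: "t": time; "joints": joint angles; "joint_velocities": joint speeds; "joint_torque": joint torques, N m; "tool_pos": TCP position; "ee_rot": TCP orientation; "contact_force": force on the tool from outside, world axes, zero at the start; "wrist_torque": the same for the moment, N m; "gripper_width": finger opening in m.
Only numpy, scipy, OpenCV 4.12 (cv2) and the standard library are available. Lean on these libraries where they do the work, as an engineer would, in place of code of your own. Each camera call takes 0.05 s, during which the arm holds its last target. There are 200 camera calls.

## Working session

There is one attempt and no reset: what is moved stays moved. The work goes in short steps, Python scripts to look and compute and a tool call to move; the robot and the scene stay as the last step left them, time stands still between calls to the robot, and variables do not carry over. Pictures are saved under pics/ and viewed, about 8 in all and at most 12, crops included, and the job is handed in when it is done.

Besides the shell and the picture viewer there is one more tool, called as a command line: name --argument value ..., lists and objects as JSON in quotes. play_rows: Moves the arm, as the interface text tells. Its arguments: {"type":"object","properties":{"series":{"type":"array","items":{"type":"object","properties":{"grip":{"type":"number"},"x":{"type":"number"},"y":{"type":"number"},"z":{"type":"number"},"spin":{"type":"number"}}}}},"required":["series"]}

```bash
mkdir -p pics; python3 - <<'E'
from bench import manip
import cv2,numpy as np
for n in("scene","top"):
    p,d=manip.snapshot(n); cv2.imwrite(f"pics/{n}0.png",p); np.save(f"{n}0.npy",d)
    m=manip.camera_model(n); print(n,m)
print(manip.sense())
E
```

```text
scene {'fx': 493.2030211080252, 'fy': 493.2030211080252, 'cx': 318.46038829038935, 'cy': 237.64532476400979, 'R': array([[ 0.66399273, -0.74773254, -0.0031169 ],
       [-0.44932292, -0.39566366, -0.8009739 ],
       [ 0.597681  ,  0.53324134, -0.59869116]]), 't': array([-0.34624477,  0.2663802 ,  0.55964386])}
top {'fx': 544.153989268734, 'fy': 544.153989268734, 'cx': 314.2882709174959, 'cy': 244.16797199635624, 'R': array([[ 0.00144617, -0.99925067, -0.03867822],
       [-0.98830261,  0.00447021, -0.15244003],
       [ 0.1524987 ,  0.03844624, -0.98755559]]), 't': array([0.0071418 , 0.52588997, 0.81016024])}
{'t': 0.1, 'joints': array([ 1.20801946e+00,  2.76522215e-01,  1.50602347e+00,  2.02769325e-06,
        1.36068615e+00, -1.21011999e-01]), 'joint_velocities': array([-0.00208926, -0.00310237, -0.00189719,  0.00027672,  0.00026355,
        0.00031889]), 'joint_torque': array([ 1.90330473e-03, -4.17697477e+01, -2.46408784e+01, -4.45393039e-05,
        5.84942507e-03, -2.71303185e-05]), 'tool_pos': array([0.13750606, 0.55782746, 0.23052489]), 'ee_rot': array([-1.97289563e-04,  1.20588419e-01,  9.92702252e-01, -7.95493136e-04]), 'contact_force': array([-0.14990534, -0.27077882, -0.47556688]), 'wrist_torque': array([-0.05241941, -0.07921707,  0.01544643]), 'gripper_width': 0.0854007666417778}
```

View pics/top0.png

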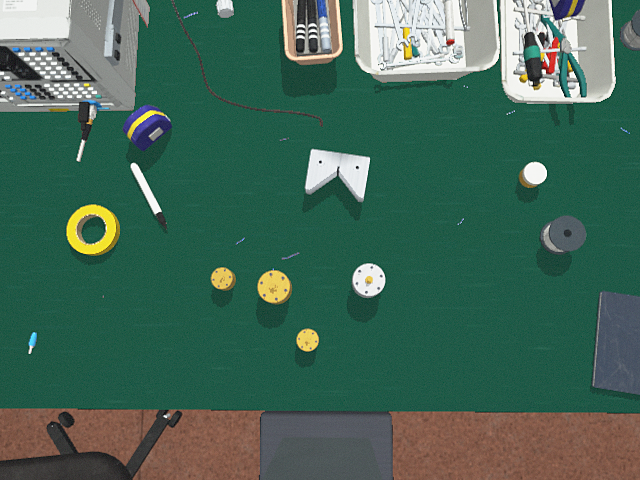

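View pics/scene0.png

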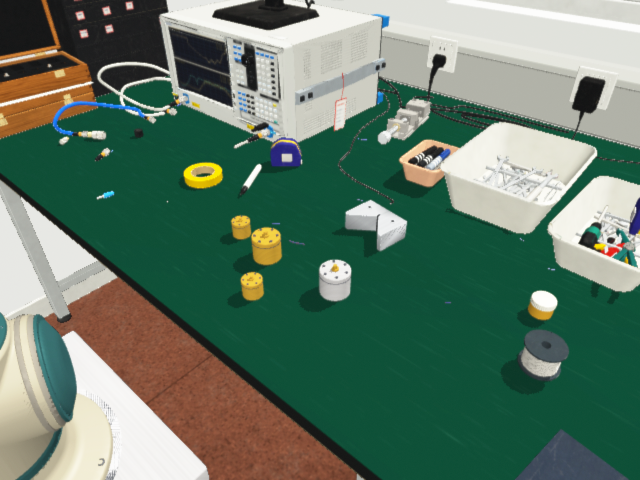

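Top view: large brass can at (274,287), silver at (368,280), and the two small brass decoys at (223,278) and (307,340). The V is at (338,175), opening towards the robot. The scene view agrees.

```bash
cat > h.py <<'E'
import cv2,numpy as np
from bench import manip
def cloud(n,d):
    m=manip.camera_model(n); v,u=np.mgrid[:480,:640]
    P=np.stack([(u-m['cx'])/m['fx']*d,(v-m['cy'])/m['fy']*d,d],-1)
    return (P-m['t'])@m['R']
def ray(n,px,z):
    m=manip.camera_model(n); px=np.atleast_2d(px).astype(float)
    r=np.c_[(px[:,0]-m['cx'])/m['fx'],(px[:,1]-m['cy'])/m['fy'],np.ones(len(px))]@m['R']
    c=-m['R'].T@m['t']; return c+r*((z-c[2])/r[:,2])[:,None]
def blobs(mask):
    cs,_=cv2.findContours(mask.astype(np.uint8),cv2.RETR_EXTERNAL,cv2.CHAIN_APPROX_NONE)
    return [c for c in cs if cv2.contourArea(c)>60]
E
python3 - <<'E'
from h import *
for n in("top","scene"):
    p=cv2.imread(f"pics/{n}0.png"); d=np.load(f"{n}0.npy"); P=cloud(n,d)
    ws=(P[...,0]>.25)&(P[...,0]<.75)&(abs(P[...,1])<.25)&(d>0)
    print(n,"bench z",np.median(P[...,2][ws]))
    hsv=cv2.cvtColor(p,cv2.COLOR_BGR2HSV)
    for c in blobs(ws&(P[...,2]>.012)):
        m=np.zeros((480,640),np.uint8); cv2.drawContours(m,[c],-1,1,-1); m=(m>0)&(P[...,2]>.01)
        zt=np.percentile(P[...,2][m],85)
        t=m&(abs(P[...,2]-zt)<.004)
        q=P[t][:,:2].astype(np.float32)
        cc=cv2.minEnclosingCircle(q)
        print("blob px",cv2.boundingRect(c),"top z %.4f"%zt,"mean",q.mean(0).round(4),"circ",np.round(cc[0],4),round(cc[1],4),"hsv",np.median(hsv[t],0),"n",t.sum())
# V block outline in top
p=cv2.imread("pics/top0.png"); d=np.load("top0.npy"); P=cloud("top",d)
t=((P[...,2]>.029)&(P[...,2]<.041)); t[:, :290]=0; t[:,385:]=0; t[:135]=0; t[215:]=0
c=max(blobs(t),key=cv2.contourArea); a=cv2.approxPolyDP(c,3,True)[:,0]; print(a); print(ray("top",a,.035).round(4))
cv2.imwrite("pics/crop1.png",cv2.resize(p[130:310,200:400],None,fx=3,fy=3,interpolation=cv2.INTER_CUBIC))
E
```

```text
top bench z 0.0003722075623905246
blob px (297, 329, 22, 23) top z 0.0328 mean [0.3779 0.0172] circ [0.378  0.0174] 0.0171 hsv [ 24. 152. 238.] n 367
blob px (258, 271, 34, 33) top z 0.0472 mean [0.4592 0.0689] circ [0.4595 0.0691] 0.0251 hsv [ 24. 153. 236.] n 752
blob px (211, 268, 24, 22) top z 0.0327 mean [0.4739 0.1529] circ [0.4734 0.1525] 0.0175 hsv [ 23. 155. 231.] n 338
blob px (352, 264, 34, 34) top z 0.0471 mean [ 0.4696 -0.0771] circ [ 0.4695 -0.0776] 0.0252 hsv [105.   2. 240.] n 775
blob px (305, 149, 65, 52) top z 0.0365 mean [ 0.6485 -0.0312] circ [ 0.6423 -0.0301] 0.0574 hsv [102.   7. 237.] n 1750
scene bench z -4.242764515675804e-07
blob px (241, 272, 22, 23) top z 0.0314 mean [0.3788 0.0147] circ [0.3797 0.0159] 0.0176 hsv [ 23. 184. 239.] n 263
blob px (319, 260, 32, 37) top z 0.0458 mean [ 0.4696 -0.0803] circ [ 0.4713 -0.0794] 0.0258 hsv [ 20.   3. 240.] n 537
blob px (251, 227, 30, 33) top z 0.0457 mean [0.4595 0.0657] circ [0.4606 0.0679] 0.0262 hsv [ 24. 184. 239.] n 415
blob px (231, 216, 20, 18) top z 0.0313 mean [0.4738 0.1499] circ [0.4757 0.1515] 0.0183 hsv [ 23. 186. 229.] n 172
blob px (345, 200, 62, 46) top z 0.0358 mean [ 0.6486 -0.0343] circ [ 0.6459 -0.0318] 0.0577 hsv [ 90.   2. 239.] n 883
[[311 150]
 [306 189]
 [338 170]
 [357 195]
 [364 196]
 [368 157]]
[[ 0.6808  0.0121  0.035 ]
 [ 0.6161  0.02    0.035 ]
 [ 0.647  -0.0313  0.035 ]
 [ 0.6056 -0.0613  0.035 ]
 [ 0.6039 -0.0724  0.035 ]
 [ 0.6681 -0.0796  0.035 ]]
```

View pics/crop1.png

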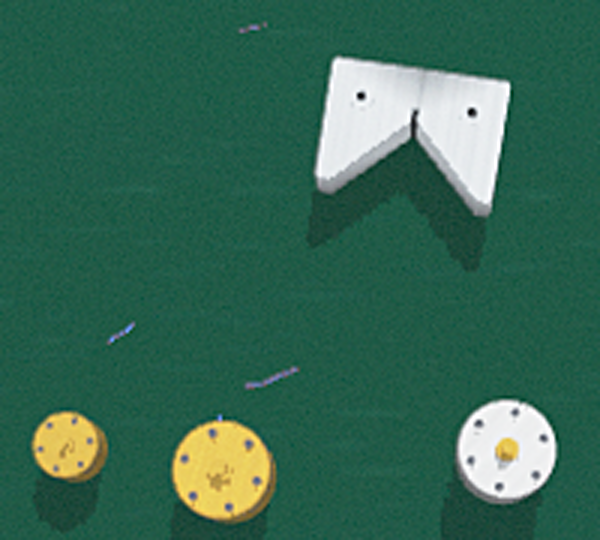

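```bash
cat >> h.py <<'E'
def vfit(n,d):
    P=cloud(n,d); t=(P[...,2]>.029)&(P[...,2]<.041)&(P[...,0]>.585)&(P[...,0]<.70)&(P[...,1]<.04)&(P[...,1]>-.10)
    q=P[t][:,:2]; c,(w,h),a=cv2.minAreaRect((q*1000).astype(np.float32))
    b=cv2.boxPoints((c,(w,h),a)); e=[b[1]-b[0],b[2]-b[1]]; s=min(e,key=np.linalg.norm); s=s/np.linalg.norm(s)
    s=s*np.sign(s[0]); seat=np.array(c)-28.5*s
    return seat,np.arctan2(s[1],s[0]),(w,h)
def can(n,p,d,x0,r=.05,sat=True):
    P=cloud(n,d); s=cv2.cvtColor(p,cv2.COLOR_BGR2HSV)[...,1]
    t=(np.hypot(P[...,0]-x0[0],P[...,1]-x0[1])<r)&(abs(P[...,2]-.0465)<.005)&((s>90)==sat)
    c=cv2.minEnclosingCircle((P[t][:,:2]*1000).astype(np.float32)); return np.round(c[0],1),round(c[1],1)
def go(target,yaw_y):
    "shift in tool axes (cm) and spin to reach world target with jaw axis at yaw_y"
    s=manip.sense(); from_q=s['ee_rot'][[1,2,3,0]]
    from scipy.spatial.transform import Rotation as R
    A=R.from_quat(from_q).as_matrix(); y=np.arctan2(A[1,1],A[0,1])
    sp=-((yaw_y-y+np.pi/2)%np.pi-np.pi/2)
    print("tcp",s['tool_pos'].round(4),"jaw yaw",round(y,3),"shift cm",(A.T@(np.array(target)-s['tool_pos'])*100).round(2),"spin",round(sp,3),"F",s['contact_force'].round(1),"w",round(s['gripper_width'],4),"t",s['t'])
E
python3 - <<'E'
from h import *
S=[];B=[];A=[]
for n in("top","scene"):
    p=cv2.imread(f"pics/{n}0.png"); d=np.load(f"{n}0.npy")
    v=vfit(n,d); b=can(n,p,d,(.46,.068)); print(n,v,b,can(n,p,d,(.47,-.078),sat=False)); S.append(v[0]);A.append(v[1]);B.append(b[0])
s,b=np.mean(S,0),np.mean(B,0); u=(s-b); D=np.linalg.norm(u); u/=D; th=np.arctan2(u[1],u[0]); print("dist",D,"dir",th,"V yaw",A)
a=np.mean(A); print("can in V frame",np.array([[np.cos(a),np.sin(a)],[-np.sin(a),np.cos(a)]])@(b-s))
st=(b-60*u)/1000; print("start",st); go([*st,.10],th+np.pi/2)
E
```

```text
top (array([614.32318687, -25.46572781]), np.float32(-0.16237426), (96.0009994506836, 67.55377960205078)) (array([459.5,  69.1]), 25.1) (array([469.5, -77.6]), 25.1)
scene (array([616.53262711, -27.0406189 ]), np.float32(-0.1501472), (98.77626037597656, 68.89616394042969)) (array([460.6,  67.9]), 26.1) (array([471.3, -79.4]), 25.7)
dist 181.99026853309553 dir -0.5476117171899089 V yaw [np.float32(-0.16237426), np.float32(-0.1501472)]
can in V frame [-168.23081652   69.41793024]
start [0.40882378 0.09973898]
tcp [0.1375 0.5578 0.2305] jaw yaw 1.329 shift cm [-37.31 -37.96  13.11] spin 0.306 F [-0.1 -0.3 -0.5] w 0.0854 t 0.1
```

play_rows --series '[{"grip": 3, "x": -5, "y": -5, "z": 1, "spin": 0.1}, {"grip": 3, "x": -9, "y": -9, "z": 2, "spin": 0.2}, {"grip": 3, "x": -13, "y": -13, "z": 4, "spin": 0.306}, {"grip": 3, "x": -17, "y": -17, "z": 5, "spin": 0.306}, {"grip": 3, "x": -21, "y": -21, "z": 7, "spin": 0.306}, {"grip": 3, "x": -25, "y": -25.5, "z": 9, "spin": 0.306}, {"grip": 3, "x": -29, "y": -30, "z": 11, "spin": 0.306}, {"grip": 3, "x": -33, "y": -34, "z": 12, "spin": 0.306}, {"grip": 3, "x": -37.3, "y": -38, "z": 13.1, "spin": 0.306}, {"grip": 3, "x": -37.3, "y": -38, "z": 13.1, "spin": 0.306}]'

```text
t: 1.35
tool_pos: [0.4108, 0.0968, 0.0996]
ee_rot: [0.0, 0.274, 0.962, -0.0]
contact_force: [0.1, 0.1, 0.6]
gripper_width: 0.03
```

```bash
python3 - <<'E'
from h import *
p,d=manip.snapshot("scene"); cv2.imwrite("pics/s1.png",p)
go([.4088,.0997,.010],-.5476+np.pi/2)
E
```

```text
tcp [0.4092 0.0985 0.0997] jaw yaw 1.018 shift cm [0.08 0.08 8.97] spin -0.005 F [ 0.1 -0.4 -0.6] w 0.0302 t 1.4
```

View pics/s1.png

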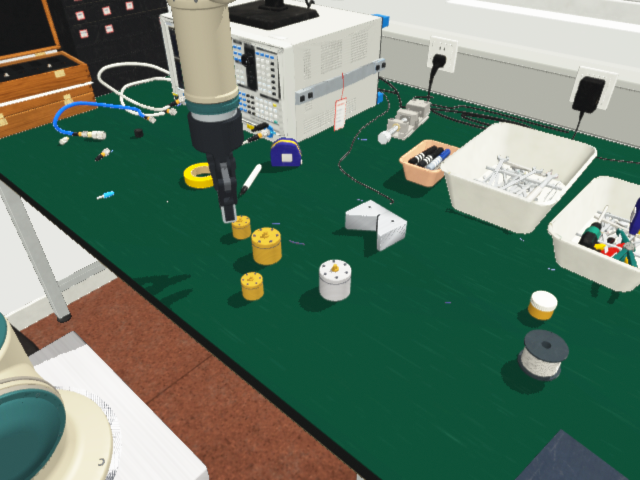

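The gripper, with its fingers at (229,215), is behind the brass can and clear of the decoys. Next it descends.

play_rows --series '[{"grip": 3, "z": 2}, {"grip": 3, "z": 4}, {"grip": 3, "z": 6}, {"grip": 3, "z": 7.5}, {"grip": 3, "z": 8.4}, {"grip": 3, "z": 8.7}, {"grip": 3, "z": 8.7}]'

```text
schema error: expected keys grip, x, y, z, spin
```

play_rows --series '[{"grip": 3, "x": -0.6}, {"grip": 3, "x": -1.2}, {"grip": 3, "x": -1.8}, {"grip": 3, "x": -2.2}, {"grip": 3, "x": -2.6}, {"grip": 3, "x": -3.0}, {"grip": 3, "x": -3.4}, {"grip": 3, "x": -3.8}, {"grip": 3, "x": -4.2}, {"grip": 3, "x": -4.2}]'

```text
schema error: expected keys grip, x, y, z, spin
```

```bash
cat > chk.py <<'E'
from h import *; import sys
p,d=manip.snapshot("scene"); cv2.imwrite(f"pics/{sys.argv[1]}.png",p[150:330,180:460].repeat(2,0).repeat(2,1))
g=np.array(eval(sys.argv[2])); print("scene can",can("scene",p,d,g,.045))
p,d=manip.snapshot("top"); cv2.imwrite(f"pics/{sys.argv[1]}t.png",cv2.resize(p[130:330,200:400],None,fx=3,fy=3))
print("top can",can("top",p,d,g,.045),"silver",can("top",p,d,(.47,-.078),sat=False))
go([.6154,-.0263,.012],-.5476+np.pi/2)
E
python3 chk.py c1 "(.47,.062)"
```

```text
scene can (array([461.4,  67.1]), 25.8)
top can (array([459.6,  69.1]), 25.1) silver (array([469.6, -77.5]), 25.0)
tcp [0.408  0.1004 0.1001] jaw yaw 1.023 shift cm [-24.32  -0.     8.77] spin -0.001 F [-0.2  0.4  0.1] w 0.0301 t 1.5
```

View pics/c1t.png

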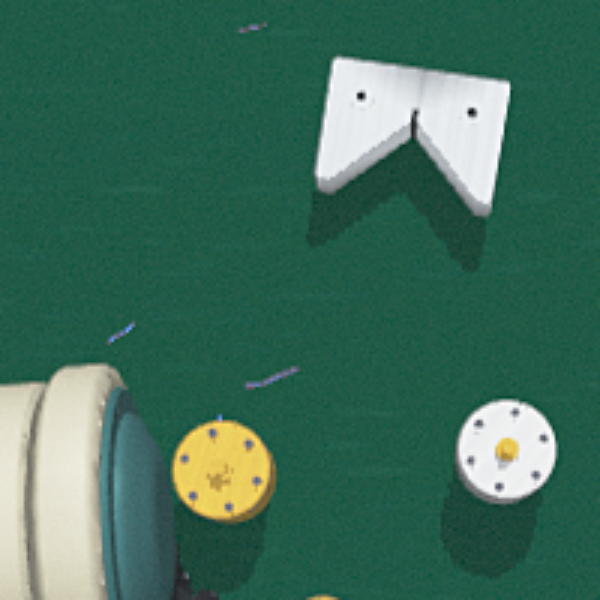

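All keys are required, so both calls were refused and nothing moved. The arm has settled above and behind the can, and its y alignment is exact. I'll resend the moves in full.

play_rows --series '[{"grip": 3, "x": 0, "y": 0, "z": 2, "spin": 0}, {"grip": 3, "x": 0, "y": 0, "z": 4, "spin": 0}, {"grip": 3, "x": 0, "y": 0, "z": 6, "spin": 0}, {"grip": 3, "x": 0, "y": 0, "z": 7.5, "spin": 0}, {"grip": 3, "x": 0, "y": 0, "z": 8.4, "spin": 0}, {"grip": 3, "x": 0, "y": 0, "z": 8.7, "spin": 0}, {"grip": 3, "x": 0, "y": 0, "z": 8.7, "spin": 0}]'

```text
t: 2.38
tool_pos: [0.4089, 0.1005, 0.0135]
ee_rot: [0.0, 0.27, 0.963, 0.0]
contact_force: [-0.9, -0.1, 0.1]
gripper_width: 0.0297
```

play_rows --series '[{"grip": 3, "x": -0.6, "y": 0, "z": 0, "spin": 0}, {"grip": 3, "x": -1.2, "y": 0, "z": 0, "spin": 0}, {"grip": 3, "x": -1.8, "y": 0, "z": 0, "spin": 0}, {"grip": 3, "x": -2.2, "y": 0, "z": 0, "spin": 0}, {"grip": 3, "x": -2.6, "y": 0, "z": 0, "spin": 0}, {"grip": 3, "x": -3.0, "y": 0, "z": 0, "spin": 0}, {"grip": 3, "x": -3.4, "y": 0, "z": 0, "spin": 0}, {"grip": 3, "x": -3.8, "y": 0, "z": 0, "spin": 0}, {"grip": 3, "x": -4.2, "y": 0, "z": 0, "spin": 0}, {"grip": 3, "x": -4.2, "y": 0, "z": 0, "spin": 0}]'

```text
t: 3.62
tool_pos: [0.4454, 0.0779, 0.0133]
ee_rot: [0.0, 0.271, 0.963, 0.0]
contact_force: [0.6, -0.8, 0.6]
gripper_width: 0.0302
```

```bash
python3 chk.py c2 "(.47,.062)"
```

```text
scene can (array([472.5,  59.6]), 26.0)
top can (array([0., 0.]), 0.0) silver (array([469.7, -77.4]), 25.0)
tcp [0.4453 0.0781 0.0134] jaw yaw 1.023 shift cm [-19.95  -0.05   0.16] spin -0.0 F [-0.2  0.3 -0.3] w 0.0303 t 3.725
```

View pics/c2.png

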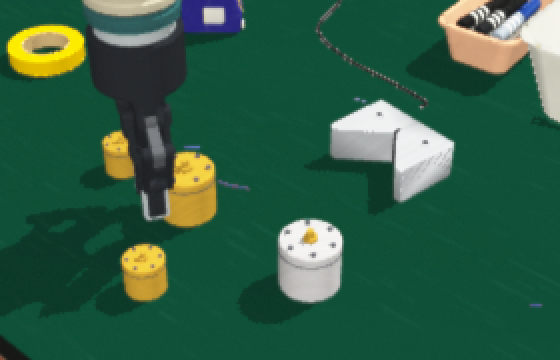

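The can sits in the two-finger cradle and has moved 13 mm with no tilt. The V is clear ahead, so I'll push on to about 8 mm short of the seat.

play_rows --series '[{"grip": 3, "x": -0.4, "y": 0, "z": 0.1, "spin": 0}, {"grip": 3, "x": -1.1, "y": 0, "z": 0.1, "spin": 0}, {"grip": 3, "x": -1.9, "y": 0, "z": 0.1, "spin": 0}, {"grip": 3, "x": -2.7, "y": 0, "z": 0.1, "spin": 0}, {"grip": 3, "x": -3.5, "y": 0, "z": 0.1, "spin": 0}, {"grip": 3, "x": -4.3, "y": 0, "z": 0.1, "spin": 0}, {"grip": 3, "x": -5.1, "y": 0, "z": 0.1, "spin": 0}, {"grip": 3, "x": -5.9, "y": 0, "z": 0.1, "spin": 0}, {"grip": 3, "x": -6.7, "y": 0, "z": 0.1, "spin": 0}, {"grip": 3, "x": -7.5, "y": 0, "z": 0.1, "spin": 0}]'

```text
t: 4.97
tool_pos: [0.5092, 0.0389, 0.0123]
ee_rot: [-0.0, 0.27, 0.963, 0.0]
contact_force: [-1.3, 0.4, -0.8]
gripper_width: 0.0304
```

play_rows --series '[{"grip": 3, "x": -0.8, "y": 0, "z": 0, "spin": 0}, {"grip": 3, "x": -1.6, "y": 0, "z": 0, "spin": 0}, {"grip": 3, "x": -2.4, "y": 0, "z": 0, "spin": 0}, {"grip": 3, "x": -3.2, "y": 0, "z": 0, "spin": 0}, {"grip": 3, "x": -4.0, "y": 0, "z": 0, "spin": 0}, {"grip": 3, "x": -4.8, "y": 0, "z": 0, "spin": 0}, {"grip": 3, "x": -5.6, "y": 0, "z": 0, "spin": 0}, {"grip": 3, "x": -6.4, "y": 0, "z": 0, "spin": 0}, {"grip": 3, "x": -7.0, "y": 0, "z": 0, "spin": 0}, {"grip": 3, "x": -7.4, "y": 0, "z": 0, "spin": 0}]'

```text
t: 6.22
tool_pos: [0.5722, 0.0004, 0.0123]
ee_rot: [-0.0, 0.271, 0.963, 0.0]
contact_force: [-1.9, 0.2, -0.7]
gripper_width: 0.0301
```

```bash
python3 chk.py c3 "(.603,-.018)"
```

```text
scene can (array([601.2, -22.7]), 23.0)
top can (array([0., 0.]), 0.0) silver (array([469.6, -77.5]), 25.1)
tcp [5.726e-01 2.000e-04 1.240e-02] jaw yaw 1.023 shift cm [-5.03 -0.04  0.04] spin -0.0 F [-0.2 -0.6 -0.1] w 0.0301 t 6.325
```

View pics/c3.png

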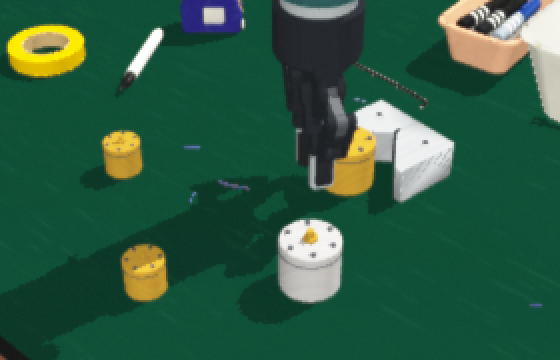

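The can is upright in the V's mouth, about 18 mm from the seat. I'll go 12 mm more in the cradle, back off 25 mm, close the fingers and turn square to the V axis for the final flat push.

play_rows --series '[{"grip": 3, "x": -0.4, "y": 0, "z": 0, "spin": 0}, {"grip": 3, "x": -0.8, "y": 0, "z": 0, "spin": 0}, {"grip": 3, "x": -1.1, "y": 0, "z": 0, "spin": 0}, {"grip": 3, "x": -1.2, "y": 0, "z": 0, "spin": 0}, {"grip": 3, "x": -1.2, "y": 0, "z": 0, "spin": 0}]'

```text
t: 6.95
tool_pos: [0.5824, -0.0058, 0.0123]
ee_rot: [0.0, 0.271, 0.963, 0.0]
contact_force: [-0.6, 0.8, 0.8]
gripper_width: 0.0299
```

play_rows --series '[{"grip": 3, "x": 0.8, "y": 0, "z": 0, "spin": 0}, {"grip": 3, "x": 2, "y": 0, "z": 0, "spin": 0}, {"grip": 3, "x": 3, "y": 0, "z": 0, "spin": 0}, {"grip": 0, "x": 3, "y": 0, "z": -0.5, "spin": -0.1}, {"grip": 0, "x": 3, "y": 0, "z": -0.5, "spin": -0.2}, {"grip": 0, "x": 3, "y": 0, "z": -0.5, "spin": -0.3}, {"grip": 0, "x": 3, "y": 0, "z": -0.5, "spin": -0.39}, {"grip": 0, "x": 3, "y": 0, "z": -0.5, "spin": -0.39}, {"grip": 0, "x": 3, "y": 0, "z": -0.5, "spin": -0.39}]'

```text
t: 8.07
tool_pos: [0.5563, 0.0102, 0.0174]
ee_rot: [0.0, 0.079, 0.997, 0.0]
contact_force: [-0.6, -0.0, 0.3]
gripper_width: 0.0001
```

```bash
sed -i 's/^go.*/go([.6154,-.0263,.016],-.156+np.pi\/2)/' chk.py; python3 chk.py c4 "(.61,-.023)"
```

```text
scene can (array([607.9, -22. ]), 25.6)
top can (array([0., 0.]), 0.0) silver (array([469.7, -77.5]), 25.1)
tcp [0.5564 0.01   0.0173] jaw yaw 1.412 shift cm [-6.4  -2.66  0.13] spin -0.002 F [-0.5  0.1  0.3] w 0.0001 t 8.175
```

View pics/c4.png

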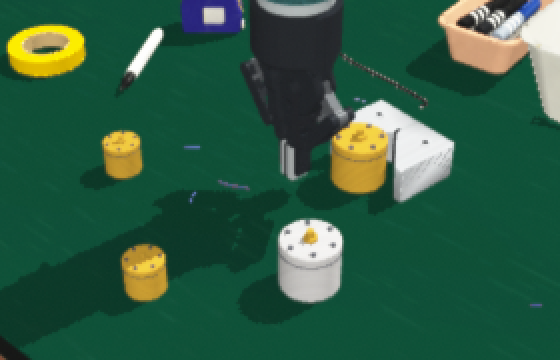

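Released, the can stands upright about 10 mm short of the seat. The shut fingers now shift sideways onto the V axis and push forward slowly.

play_rows --series '[{"grip": 0, "x": 0, "y": -1, "z": 0.1, "spin": 0}, {"grip": 0, "x": 0, "y": -2, "z": 0.1, "spin": 0}, {"grip": 0, "x": 0, "y": -2.65, "z": 0.1, "spin": 0}, {"grip": 0, "x": -0.5, "y": -2.65, "z": 0.1, "spin": 0}, {"grip": 0, "x": -1, "y": -2.65, "z": 0.1, "spin": 0}, {"grip": 0, "x": -1.4, "y": -2.65, "z": 0.1, "spin": 0}, {"grip": 0, "x": -1.8, "y": -2.65, "z": 0.1, "spin": 0}, {"grip": 0, "x": -2.1, "y": -2.65, "z": 0.1, "spin": 0}, {"grip": 0, "x": -2.4, "y": -2.65, "z": 0.1, "spin": 0}, {"grip": 0, "x": -2.4, "y": -2.65, "z": 0.1, "spin": 0}]'

```text
t: 9.43
tool_pos: [0.576, -0.0199, 0.0161]
ee_rot: [-0.0, 0.079, 0.997, 0.0]
contact_force: [-0.5, 0.4, -0.6]
gripper_width: -0.0003
```

play_rows --series '[{"grip": 0, "x": -0.1, "y": 0, "z": 0, "spin": 0}, {"grip": 0, "x": -0.2, "y": 0, "z": 0, "spin": 0}, {"grip": 0, "x": -0.3, "y": 0, "z": 0, "spin": 0}, {"grip": 0, "x": -0.3, "y": 0, "z": 0, "spin": 0}]'

```text
t: 9.93
tool_pos: [0.5769, -0.0204, 0.016]
ee_rot: [-0.002, 0.079, 0.997, -0.0]
contact_force: [-5.7, -0.4, 2.2]
gripper_width: 0.0003
```

```bash
python3 chk.py c5 "(.615,-.026)"
```

```text
scene can (array([606.5, -29.2]), 26.6)
top can (array([0., 0.]), 0.0) silver (array([467.6, -90. ]), 20.2)
tcp [ 0.5769 -0.0204  0.016 ] jaw yaw 1.413 shift cm [-3.9   0.02 -0.02] spin -0.001 F [-6.  -0.3  2.3] w -0.0005 t 10.025
```

View pics/c5.png

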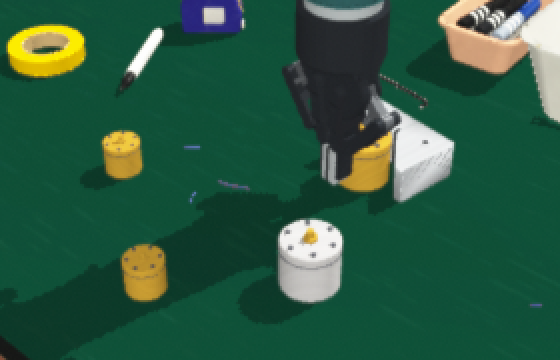

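Contact came at about 6 N, roughly 3 mm before I expected. I'll back off and measure from both views.

play_rows --series '[{"grip": 0, "x": 1, "y": 0, "z": 0, "spin": 0}, {"grip": 0, "x": 3, "y": 0, "z": 0, "spin": 0}, {"grip": 0, "x": 6, "y": 0, "z": 0, "spin": 0}, {"grip": 0, "x": 8, "y": 0, "z": -2, "spin": 0}, {"grip": 0, "x": 8, "y": 4, "z": -6, "spin": 0}, {"grip": 0, "x": 8, "y": 8, "z": -6, "spin": 0}, {"grip": 0, "x": 8, "y": 12, "z": -6, "spin": 0}, {"grip": 0, "x": 8, "y": 15, "z": -6, "spin": 0}, {"grip": 0, "x": 8, "y": 15, "z": -6, "spin": 0}]'

```text
t: 11.15
tool_pos: [0.5247, 0.1421, 0.0767]
ee_rot: [0.002, 0.077, 0.997, 0.001]
contact_force: [0.1, -0.4, 0.2]
gripper_width: -0.0
```

```bash
python3 chk.py c6 "(.612,-.026)"
```

```text
scene can (array([612.5, -23.1]), 25.9)
top can (array([611.2, -21.3]), 25.2) silver (array([469.6, -77.4]), 25.0)
tcp [0.5238 0.1401 0.0764] jaw yaw 1.414 shift cm [-11.64 -15.     6.06] spin -0.001 F [ 0.1 -0.9  0.1] w 0.0001 t 11.25
```

View pics/c6t.png

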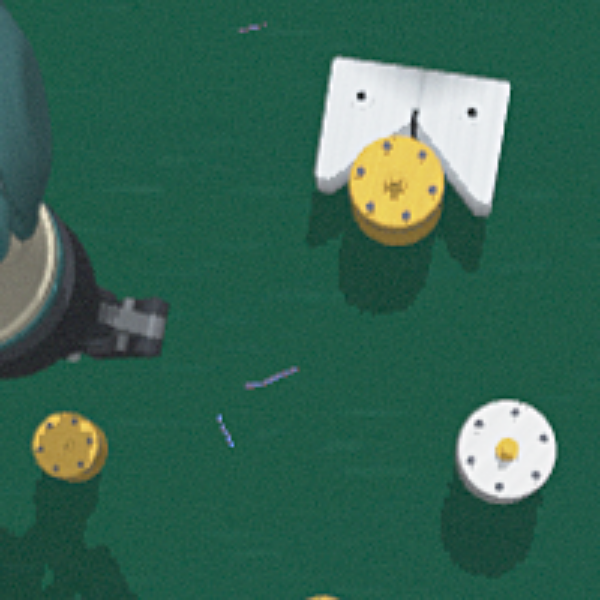

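The can stands upright against the left face only: by both views it is about 4 mm short of the seat and 3.5 mm to the left. The square push stuck on pad friction. I'll push from the rear left, about 0.6 rad off the V axis, so the can slides along the left face onto the right one.

```bash
python3 - <<'E'
from h import *
u=np.array([np.cos(.756),-np.sin(.756)]); c=np.array([.61185,-.0222]); go([*(c-.058*u),.016],-.756+np.pi/2)
E
```

```text
tcp [0.5238 0.1401 0.0764] jaw yaw 1.414 shift cm [ -6.44 -11.38   6.05] spin 0.599 F [ 0.1 -0.9  0.1] w 0.0001 t 11.25
```

play_rows --series '[{"grip": 0, "x": -1.5, "y": -2.5, "z": 0, "spin": 0.15}, {"grip": 0, "x": -3, "y": -5.5, "z": 0, "spin": 0.3}, {"grip": 0, "x": -5, "y": -8.5, "z": 0, "spin": 0.45}, {"grip": 0, "x": -6.4, "y": -11.4, "z": 0, "spin": 0.6}, {"grip": 0, "x": -6.4, "y": -11.4, "z": 1, "spin": 0.6}, {"grip": 0, "x": -6.4, "y": -11.4, "z": 3, "spin": 0.6}, {"grip": 0, "x": -6.4, "y": -11.4, "z": 5, "spin": 0.6}, {"grip": 0, "x": -6.4, "y": -11.4, "z": 6, "spin": 0.6}, {"grip": 0, "x": -6.4, "y": -11.4, "z": 6, "spin": 0.6}]'

```text
t: 12.38
tool_pos: [0.568, 0.0178, 0.0156]
ee_rot: [-0.001, 0.37, 0.929, -0.0]
contact_force: [-0.6, 0.2, -0.2]
gripper_width: 0.0005
```

```bash
sed -i 's/^go.*/go([.6154,-.0263,.016],-.756+np.pi\/2)/' chk.py; python3 chk.py c7 "(.612,-.026)"
```

```text
scene can (array([612. , -23.9]), 25.3)
top can (array([605.9, -42.1]), 12.8) silver (array([469.7, -77.4]), 25.1)
tcp [0.5692 0.0177 0.0167] jaw yaw 0.813 shift cm [-6.38 -0.02  0.07] spin -0.001 F [ 0.7  0.4 -0.6] w -0.0 t 12.475
```

View pics/c7.png

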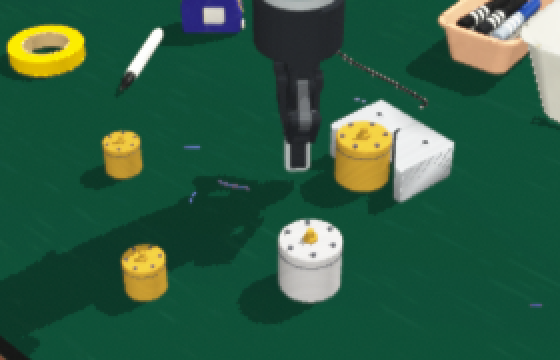

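The shut fingers are at (297,165), lined up with the seat and 20 mm behind the can. Pushing in this direction.

play_rows --series '[{"grip": 0, "x": -0.6, "y": 0, "z": 0, "spin": 0}, {"grip": 0, "x": -1.2, "y": 0, "z": 0, "spin": 0}, {"grip": 0, "x": -1.7, "y": 0, "z": 0, "spin": 0}, {"grip": 0, "x": -2.0, "y": 0, "z": 0, "spin": 0}, {"grip": 0, "x": -2.2, "y": 0, "z": 0, "spin": 0}, {"grip": 0, "x": -2.4, "y": 0, "z": 0, "spin": 0}, {"grip": 0, "x": -2.5, "y": 0, "z": 0, "spin": 0}, {"grip": 0, "x": -2.6, "y": 0, "z": 0, "spin": 0}, {"grip": 0, "x": -2.6, "y": 0, "z": 0, "spin": 0}]'

```text
t: 13.6
tool_pos: [0.5871, -0.0001, 0.0161]
ee_rot: [-0.001, 0.37, 0.929, -0.0]
contact_force: [-2.3, 1.8, 0.7]
gripper_width: -0.0
```

play_rows --series '[{"grip": 0, "x": -0.1, "y": 0, "z": 0, "spin": 0}, {"grip": 0, "x": -0.2, "y": 0, "z": 0, "spin": 0}, {"grip": 0, "x": -0.3, "y": 0, "z": 0, "spin": 0}, {"grip": 0, "x": -0.3, "y": 0, "z": 0, "spin": 0}]'

```text
t: 14.1
tool_pos: [0.5898, -0.0023, 0.0161]
ee_rot: [-0.0, 0.37, 0.929, 0.0]
contact_force: [-2.3, 1.3, -1.0]
gripper_width: -0.0004
```

```bash
python3 chk.py c8 "(.615,-.026)"
```

```text
scene can (array([613.8, -28. ]), 24.9)
top can (array([0., 0.]), 0.0) silver (array([469.6, -77.5]), 25.1)
tcp [ 0.5897 -0.0023  0.0161] jaw yaw 0.813 shift cm [-3.51  0.02  0.01] spin -0.002 F [-2.1  1.1 -0.6] w 0.0002 t 14.2
```

Still moving at only about 2 N, so the can is sliding. I'll push on in small steps until the force rises.

play_rows --series '[{"grip": 0, "x": -0.1, "y": 0, "z": 0, "spin": 0}, {"grip": 0, "x": -0.2, "y": 0, "z": 0, "spin": 0}, {"grip": 0, "x": -0.2, "y": 0, "z": 0, "spin": 0}]'

```text
t: 14.58
tool_pos: [0.5897, -0.0023, 0.0161]
ee_rot: [-0.002, 0.37, 0.929, 0.0]
contact_force: [-5.1, 4.6, 2.0]
gripper_width: -0.0001
```

play_rows --series '[{"grip": 0, "x": -0.1, "y": 0, "z": 0, "spin": 0}, {"grip": 0, "x": -0.2, "y": 0, "z": 0, "spin": 0}, {"grip": 0, "x": -0.2, "y": 0, "z": 0, "spin": 0}]'

```text
t: 14.95
tool_pos: [0.5897, -0.0024, 0.0162]
ee_rot: [-0.004, 0.37, 0.929, 0.001]
contact_force: [-7.1, 9.1, 4.7]
gripper_width: 0.0
```

```bash
python3 chk.py c9 "(.615,-.026)"
```

```text
scene can (array([614.9, -27.3]), 24.9)
top can (array([0., 0.]), 0.0) silver (array([469.7, -77.3]), 25.0)
tcp [ 0.5897 -0.0024  0.0162] jaw yaw 0.812 shift cm [-3.51  0.03 -0.01] spin -0.003 F [-7.5  8.1  4.6] w -0.0002 t 15.05
```

The arm is now stalled at about 12 N, 35 mm from the seat, which matches the known contact distance. Backing off to check.

play_rows --series '[{"grip": 0, "x": 0.5, "y": 0, "z": 0, "spin": 0}, {"grip": 0, "x": 2, "y": 0, "z": 0, "spin": 0}, {"grip": 0, "x": 4, "y": 0, "z": 0, "spin": 0}, {"grip": 0, "x": 7, "y": 1, "z": -3, "spin": 0}, {"grip": 0, "x": 9, "y": 4, "z": -6, "spin": 0}, {"grip": 0, "x": 11, "y": 7, "z": -6, "spin": 0}, {"grip": 0, "x": 13, "y": 8, "z": -6, "spin": 0}, {"grip": 0, "x": 13, "y": 8, "z": -6, "spin": 0}]'

```text
t: 16.05
tool_pos: [0.5521, 0.144, 0.0764]
ee_rot: [-0.0, 0.368, 0.93, -0.0]
contact_force: [0.1, -0.1, -0.2]
gripper_width: 0.0002
```

```bash
python3 chk.py c10 "(.615,-.026)"; python3 - <<'E'
from h import *
for n in("top","scene"):
    p,d=manip.snapshot(n); v=vfit(n,np.load(f"{n}0.npy"))[:2]; c=can(n,p,d,(.615,-.026),.045)
    a=v[1]; print(n,"can in V frame mm",np.array([[np.cos(a),np.sin(a)],[-np.sin(a),np.cos(a)]])@(np.array(c[0])-v[0]))
    if n=="top": cv2.imwrite("pics/z.png",cv2.resize(p[140:220,290:385],None,fx=6,fy=6,interpolation=cv2.INTER_CUBIC))
E
```

```text
scene can (array([614.6, -27.6]), 24.7)
top can (array([613.9, -25.3]), 25.2) silver (array([469.7, -77.5]), 25.1)
tcp [0.553  0.1424 0.0763] jaw yaw 0.814 shift cm [-16.11  -7.98   6.04] spin -0.001 F [-0.   0.3 -0.1] w 0.0003 t 16.15
top can in V frame mm [-0.7404661   0.04663626]
scene can in V frame mm [-2.32158354 -0.91696888]
```

View pics/z.png

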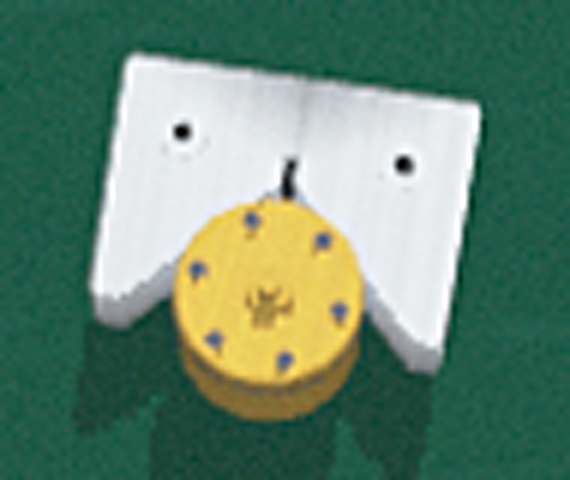

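By the top view the can is within about 1 mm of the seat, and it looks home. The oblique push could still leave a sub-millimetre gap at the left face, so I'll add one light push from the slightly right rear (0.35 rad). At that angle neither face can jam it.

```bash
python3 - <<'E'
from h import *
a=-.156+.35; u=np.array([np.cos(a),np.sin(a)]); c=np.array([.6148,-.0264]); go([*(c-.058*u),.016],a+np.pi/2); print(manip.sense()['joints'].round(2))
E
```

```text
tcp [0.5534 0.1417 0.0763] jaw yaw 0.813 shift cm [-12.65 -12.71   6.03] spin -0.952 F [ 0.1 -1.1 -0.3] w 0.0002 t 16.25
[ 0.13  0.4   1.74 -0.    1.01 -0.68]
```

play_rows --series '[{"grip": 0, "x": -1.5, "y": -2.5, "z": -1, "spin": -0.16}, {"grip": 0, "x": -4, "y": -5, "z": -1, "spin": -0.32}, {"grip": 0, "x": -7, "y": -8, "z": -1, "spin": -0.48}, {"grip": 0, "x": -10, "y": -10.5, "z": -1, "spin": -0.64}, {"grip": 0, "x": -12.6, "y": -12.7, "z": -1, "spin": -0.8}, {"grip": 0, "x": -12.6, "y": -12.7, "z": 0, "spin": -0.95}, {"grip": 0, "x": -12.6, "y": -12.7, "z": 2, "spin": -0.95}, {"grip": 0, "x": -12.6, "y": -12.7, "z": 4, "spin": -0.95}, {"grip": 0, "x": -12.6, "y": -12.7, "z": 6, "spin": -0.95}, {"grip": 0, "x": -12.6, "y": -12.7, "z": 6, "spin": -0.95}]'

```text
t: 17.5
tool_pos: [0.5563, -0.0372, 0.0149]
ee_rot: [-0.002, -0.095, 0.995, 0.0]
contact_force: [0.5, -0.0, 1.5]
gripper_width: 0.0001
```

```bash
sed -i 's/^go.*/go([.6148,-.0264,.016],.194+np.pi\/2)/' chk.py; python3 chk.py c11 "(.615,-.026)"
```

```text
scene can (array([616.6, -25.4]), 20.0)
top can (array([0., 0.]), 0.0) silver (array([0., 0.]), 0.0)
tcp [ 0.5579 -0.0372  0.0166] jaw yaw 1.762 shift cm [-5.79 -0.02  0.06] spin -0.003 F [0.9 0.1 0.5] w 0.0003 t 17.6
```

play_rows --series '[{"grip": 0, "x": -0.6, "y": 0, "z": 0, "spin": 0}, {"grip": 0, "x": -1.2, "y": 0, "z": 0, "spin": 0}, {"grip": 0, "x": -1.7, "y": 0, "z": 0, "spin": 0}, {"grip": 0, "x": -2.0, "y": 0, "z": 0, "spin": 0}, {"grip": 0, "x": -2.15, "y": 0, "z": 0, "spin": 0}, {"grip": 0, "x": -2.25, "y": 0, "z": 0, "spin": 0}, {"grip": 0, "x": -2.35, "y": 0, "z": 0, "spin": 0}, {"grip": 0, "x": -2.35, "y": 0, "z": 0, "spin": 0}]'

```text
t: 18.6
tool_pos: [0.5802, -0.032, 0.0162]
ee_rot: [-0.001, -0.096, 0.995, 0.0]
contact_force: [-1.2, 0.7, 0.3]
gripper_width: 0.0
```

play_rows --series '[{"grip": 0, "x": -0.1, "y": 0, "z": 0, "spin": 0}, {"grip": 0, "x": -0.2, "y": 0, "z": 0, "spin": 0}, {"grip": 0, "x": -0.3, "y": 0, "z": 0, "spin": 0}, {"grip": 0, "x": -0.3, "y": 0, "z": 0, "spin": 0}]'

```text
t: 19.1
tool_pos: [0.5801, -0.0317, 0.0157]
ee_rot: [-0.004, -0.096, 0.995, 0.0]
contact_force: [-7.4, -2.7, 3.4]
gripper_width: 0.0001
```

play_rows --series '[{"grip": 0, "x": -0.1, "y": 0, "z": 0, "spin": 0}, {"grip": 0, "x": -0.2, "y": 0, "z": 0, "spin": 0}, {"grip": 0, "x": -0.3, "y": 0, "z": 0, "spin": 0}, {"grip": 0, "x": -0.3, "y": 0, "z": 0, "spin": 0}]'

```text
t: 19.6
tool_pos: [0.5801, -0.0315, 0.0153]
ee_rot: [-0.007, -0.097, 0.995, 0.0]
contact_force: [-11.9, -4.6, 4.8]
gripper_width: 0.0
```

play_rows --series '[{"grip": 0, "x": 0.5, "y": 0, "z": 0, "spin": 0}, {"grip": 0, "x": 1.5, "y": 0, "z": 0, "spin": 0}, {"grip": 0, "x": 3, "y": 0, "z": -1, "spin": 0}, {"grip": 0, "x": 4, "y": 0, "z": -5, "spin": 0}, {"grip": 0, "x": 4, "y": 4, "z": -9, "spin": 0}, {"grip": 0, "x": 4, "y": 9, "z": -9, "spin": 0}, {"grip": 0, "x": 4, "y": 14, "z": -9, "spin": 0}, {"grip": 0, "x": 4, "y": 18, "z": -9, "spin": 0}, {"grip": 0, "x": 4, "y": 18, "z": -9, "spin": 0}]'

```text
t: 20.72
tool_pos: [0.512, 0.1404, 0.1072]
ee_rot: [0.001, -0.098, 0.995, 0.0]
contact_force: [0.7, -0.9, 1.0]
gripper_width: 0.0
```

```bash
python3 - <<'E'
from h import *
for n in("top","scene"):
    p,d=manip.snapshot(n); v=vfit(n,np.load(f"{n}0.npy"))[:2]; c=can(n,p,d,(.615,-.026),.045)
    a=v[1]; print(n,c,can(n,p,d,(.47,-.078),sat=False),"V frame mm",np.array([[np.cos(a),np.sin(a)],[-np.sin(a),np.cos(a)]])@(np.array(c[0])-v[0]))
    if n=="top": cv2.imwrite("pics/z2.png",cv2.resize(p[130:310,200:400],None,fx=3,fy=3,interpolation=cv2.INTER_CUBIC))
print(manip.sense()['tool_pos'],manip.sense()['t'])
E
```

```text
top (array([613.9, -25.3]), 25.3) (array([469.7, -77.5]), 25.1) V frame mm [-0.44441222  0.09513476]
scene (array([615.8, -27.5]), 25.5) (array([471.6, -80.3]), 26.3) V frame mm [-0.65566846 -0.56380171]
[0.51292827 0.13807388 0.10697807] 20.825
```

Pushed from both sides, the can gave no further travel, and both views put it within 1 mm of the seat. The arm is clear, so I'm handing in.

```bash
python3 -c "
from bench import manip
print(manip.hand_in())"
```

```text
the job is handed in; nothing more can be done
None
```

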